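Seal the coin's display dome by pressing its rim down all round

ROBOT

A 6-joint arm with a two-finger parallel gripper is mounted at the origin on the work surface. World frame = base frame: x ahead of the robot, y to its left, z up, the work surface at z = 0. Lengths are in mm, angles in rad, forces in N, time in s.
With the tool pointing down it reaches from about 275 to 875 mm from the base axis. Payload 12.5 kg.
Tool frame: the origin (TCP) lies at the centre of the arm's flange, where the gripper is bolted on; the fingertips stand 173 mm ahead of it and the grasp point (between the pads) lies 155 mm ahead of it; z points along the fingers, y is the line along which they close (so a half turn about z gives the same grasp; the last joint's range is limited). The gripper opens to 85 mm and grips with 20 to 120 N. Pads are 22 mm wide; open, the fingers measure 114 mm over their backs; the gripper's body (76 mm by 85 mm) begins 54 mm behind the grasp point. The pads swing forward as they close: fully open they stand 13 mm farther back than shut.
Start: joints at [-0.085, 0.351, 1.652, -0, 1.139, -0.085], TCP at [549.987, 0.027, 404.69] pointing down, gripper open.
Joint ranges: [-2.75, 2.75], [-0.79, 2.1], [0.01, 2.65], [-1.57, 4.71], [0.07, 3.14], [-2.87, 2.87]. Speed limits (rad/s): [2.22, 2.22, 2.79, 3.14, 3.14, 3.14].

INTERFACE

Orientations are given as a 3x3 rotation matrix whose columns are the frame's x, y, z axes.
In Python, from cell import monitor, snapshot, camera_params, job_done gives the robot as it stands.
- The arm moves only by the tool jog_arm, never from a script. Its argument "commands" is a list of rows, each a list of 4 numbers: the shift along the tool's x, y, z in mm, then the turn about the tool's z in degrees. In form: [[dx, dy, dz, roll], ...]. A call has 1 to 12 rows; each row is the pose to reach, as a shift and turn from the pose commanded when the call began, along the tool's axes at that moment; what a row does not reach only later rows make up. A row lasts 1/10 s, in which the tool goes at most 50 mm and 8.59 degrees, less where a joint would pass 70% of its speed; a pose out of reach is approached as far as the arm can. A call with a gripper value outside its range is refused whole. "gripper" is the closure in counts, from 0 (fully open) to 255 (shut), set as the call begins (left out, the last holds). The fingers move at their own pace and stop on an object; the grip force is fixed at half the most. Time passes only in rows, so rows that repeat a pose let the fingers close. It gives the time, the measured TCP pose, the force and the opening at its end, in the units of the state.
- monitor.observe(): the state, without advancing time (a new reading comes with each control period).
- snapshot(name): name is "scene" or "side" or "wrist"; returns the picture (420x560x3 uint8, blue, green, red); there is no depth.
- camera_params(name): a dict with "fx", "fy", "cx", "cy" (pixels), "k1" (the pictures are not rectified: a ray, as slopes to the right and down, at radius r is drawn at 1 + k1 r^2 times it, then the intrinsics apply), "pose" (4x4, takes a point from camera to world coordinates); the wrist camera has in their place "mount" (4x4, takes a point from camera to tool coordinates, whose origin is the TCP and whose axes are the flange's). Camera axes: x right, y down, z forward; pixel columns grow to the right and rows downward; lengths in mm; the calibration is good to about 2 mm. A picture is of the moment at which its call begins: read the wrist's pose just before it. camera_params takes no time and is no camera call.
- job_done(): hands the job in, once; it reports no verdict.
The state is a dict: "clock": time; "joint_pos": joint angles; "dq": joint speeds; "tau": joint torques, N m; "tool_pos": TCP position; "ee_rot": TCP orientation; "contact_force": force on the tool from outside, world axes, zero at the start; "ft_torque": the same for the moment, N m; "grip_width": finger opening in mm.
Only numpy, scipy, OpenCV 4.12 (cv2) and the standard library are available. Lean on these libraries where they do the work, as an engineer would, in place of code of your own. Each camera call takes 0.05 s, during which the arm holds its last target. There are 200 camera calls.

TASK

The silver coin is back on its stand, so close up its airtight display case: swing the chrome loupe's arm aside until its lens is wholly clear of the round wooden plinth, then lift the clear dome by its knob, set it down level over the coin on the plinth's red gasket without dropping it, and let go. Then press the dome's steel rim down at one point after another round the edge, one side at a time, until the gasket is pressed home all the way round and the rim sits level and fully down. Leave the coin on its stand and everything else on the shelf where it is, and let go of everything.

Things in the scene. Friction and masses are not known exactly. Their poses are not given: they have to be found in the camera images.
- plinth: Round dark wooden plinth, fixed, 170 mm diameter, 24 mm high; origin at the centre of its underside, on the shelf. A black spigot of 103 mm diameter stands on its middle (top 38 mm above the shelf, edge bevelled 4 mm) and carries the coin stand.
- gasket (a point): Centre of the red ring gasket, at the height of its top before pressing: 60 mm radius, in a groove round the spigot, top 30 mm above the shelf. It goes down 5 mm where pressed, stops softly and stays. Some 20 N on one point of the dome's rim beds the part below; all at once would take over 60 N. The dome rocks as its edge is pressed: the side across may rise until pressed in turn.
- dome: Loose cover, 0.45 kg: steel collar, clear domed middle, black knob. Origin at the centre of its lower edge, z up. From there: skirt to 16 mm (108 mm inside, 132 mm outside diameter), flat steel rim 16-24 mm (press on it, radius 46-74 mm), clear cover 24-62 mm (86 mm diameter, narrowing upward), knob 62-88 mm. Lower edge 30 mm above the shelf when set on the gasket, 25 mm when home; 2.5 mm play round the spigot.
- dome_knob (a point): Centre of the dome's upright black cylindrical knob, 24 mm diameter, 26 mm high (this point half-way up it, 75 mm above the dome's lower edge); grip it here.
- rim_a (a point): Point on the flat top of the dome's steel rim, 60 mm from the dome's axis on its own +x side, 24 mm above its lower edge; 49 mm above the shelf when that side is fully home, about 54 mm when the dome has only been set down.
- rim_b (a point): Point on the flat top of the dome's steel rim, 60 mm from the dome's axis on its own +y side, 24 mm above its lower edge; 49 mm above the shelf when that side is fully home, about 54 mm when the dome has only been set down.
- rim_c (a point): Point on the flat top of the dome's steel rim, 60 mm from the dome's axis on its own -x side, 24 mm above its lower edge; 49 mm above the shelf when that side is fully home, about 54 mm when the dome has only been set down.
- rim_d (a point): Point on the flat top of the dome's steel rim, 60 mm from the dome's axis on its own -y side, 24 mm above its lower edge; 49 mm above the shelf when that side is fully home, about 54 mm when the dome has only been set down.
- loupe_arm (a joint): Swing of the loupe's horizontal arm about its upright post, rad: near 0 the lens is over the coin; grows as the arm swings clockwise seen from above, off the plinth towards the front left of the shelf; stops at -0.3 and 2.0. It turns with a light friction (about 1.2 N at 100 mm from the post) and stays where it is left. Near 1.4 the lens centre is 220 mm from the plinth's centre, out of a gripper's way.
- loupe_pivot (a point): On the axis of the loupe's post, at the arm's height (138 mm). The post is a 12 mm chrome rod on a fixed round foot (90 mm diameter, 12 mm high), 172 mm from the plinth's centre; topmost part 162 mm above the shelf.
- loupe_bar (a point): Middle of the chrome bar of the loupe's arm, 100 mm from the post's axis, 138 mm above the shelf. The bar is 12 mm wide and 10 mm high, runs straight and level from the post to the lens, and may be pushed from the side or pinched from above.
- loupe_lens (a point): Centre of the loupe's lens, 172 mm from the post's axis and 138 mm above the shelf; its chrome ring is 80 mm in diameter and 12 mm high.
- coin_stand: Green marble stand with a leaning silver coin, loose, standing in the middle of the plinth's spigot; 36 x 34 mm, 30 mm high, so its top is about 68 mm above the shelf. Origin at the centre of its underside. To be left standing.
- counter: Black coin counter box with a red and a white push-button, 110 x 130 x 64 mm; origin at the centre of its underside. Leave alone.
- sizing_plate: Flat brass plate with graded round holes, 56 x 196 x 6 mm; origin at the centre of its underside. Leave alone.
- coin_tray: Low dark wooden tray of coins, 180 x 128 x 22 mm; origin at the centre of its underside. Leave alone.
- desiccant_tin: Aluminium tin with a dark lid, 60 mm diameter, 46 mm high; origin at the centre of its underside. Leave alone.
- capsules: Stack of clear coin capsules, 44 mm diameter, 32 mm high; origin at the centre of its underside. Leave alone.
- tongs: Flat steel coin tongs, 120 mm long, 5 mm high; origin near the middle of the underside. Leave alone.
Not all that is in view belongs to the job. What is shaped like the dome but blue or pink is not meant.

How it is judged (in metres and radians):
On the way, in this order (a step that is already met when the one before it is completed fails the run):
1. the loupe's lens is swung clear of the plinth (horizontal distance between loupe_lens and plinth above 0.125 m), for 0.2 s.
2. the dome stands over the coin on the gasket, level and let go (horizontal distance between dome and plinth below 0.006 m and z of dome in the frame of plinth below 0.036 m and angle between dome's own z axis and vertical below 0.02 rad and contact force between the fingers and dome below 0.1 N), for 0.2 s.
3. the rim is pressed down at the edge, one side ahead of the other (angle between dome's own z axis and vertical above 0.02 rad and horizontal distance between dome and plinth below 0.01 m and z of any of rim_a, rim_b, rim_c, rim_d in the frame of plinth below 0.0515 m), for 0.04 s.
At the end, for the whole second after the job is handed in: All four rim points within 2 mm of home (under 51 mm above the shelf); dome within 6 mm of the plinth's centre, at rest, let go; coin stand upright (0.1 rad), within 15 mm of the plinth's centre; lens centre over 125 mm from the plinth's, seen from above (z of each of rim_a, rim_b, rim_c, rim_d in the frame of plinth below 0.051 m and horizontal distance between dome and plinth below 0.006 m and horizontal distance between loupe_lens and plinth above 0.125 m and angle between coin_stand's own z axis and vertical below 0.1 rad and horizontal distance between coin_stand and plinth below 0.015 m and linear speed of dome below 0.01 m/s and contact force between the fingers and dome below 0.1 N); the robot touches nothing.
It fails at once if the dome is dropped (linear speed of dome above 1 m/s).
It fails at once if the dome is tipped over (angle between dome's own z axis and vertical above 0.6 rad).
It fails at once if the coin stand is knocked or tipped (distance of coin_stand from where it was at the start of the episode above 0.012 m or angle between coin_stand's own z axis and vertical above 0.3 rad).
It fails at once if something else on the shelf is displaced by more than 20 mm (distance of any of counter, sizing_plate, coin_tray, desiccant_tin, capsules, tongs from where it was at the start of the episode above 0.02 m).
It also fails if it takes over 72 s, if anything falls off the work surface, if the arm or the gripper's body presses on something with over 40 N, if the wrist force passes 120 N, or if a joint passes its speed limit or range.

## Working session

There is one attempt and no reset: what is moved stays moved. The work goes in short steps, Python scripts to look and compute and a tool call to move; the robot and the scene stay as the last step left them, time stands still between calls to the robot, and variables do not carry over. Pictures are saved under pics/ and viewed, on a budget of 10 in all, crops included, one or two more only if the job needs it, and the job is handed in when it is done.

Besides the shell and the picture viewer there is one more tool, called after "Request:" as name(argument=value, ...), one argument or row to a line, values as JSON. jog_arm: Moves the arm, as the interface text tells. Its arguments: {"type":"object","properties":{"commands":{"type":"array","items":{"type":"array","items":{"type":"number"}}},"gripper":{"type":"number"}},"required":["commands"]}

```bash
mkdir -p pics; ls; cat > h.py <<'E'
import numpy as np, cv2
from cell import monitor, snapshot, camera_params, job_done
def pose(name, st=None):
    p=camera_params(name)
    if 'pose' in p: return p,np.array(p['pose'])
    st=st or monitor.observe()
    T=np.eye(4);T[:3,:3]=np.array(st['ee_rot']).reshape(3,3);T[:3,3]=st['tool_pos']
    return p,T@np.array(p['mount'])
def ray(p,T,u,v):
    K=np.array([[p['fx'],0,p['cx']],[0,p['fy'],p['cy']],[0,0,1.]])
    q=cv2.undistortPoints(np.array([[[u,v]]],float),K,np.array([p['k1'],0,0,0.]))[0,0]
    d=T[:3,:3]@np.array([q[0],q[1],1]);return T[:3,3],d/np.linalg.norm(d)
def onplane(p,T,u,v,z):
    o,d=ray(p,T,u,v);return o+d*(z-o[2])/d[2]
def proj(p,T,X):
    c=np.linalg.inv(T)@np.append(X,1);a=c[:2]/c[2];a=a*(1+p['k1']*(a@a))
    return np.array([p['fx']*a[0]+p['cx'],p['fy']*a[1]+p['cy']])
def tri(*rays):
    A=0;b=0
    for o,d in rays:
        M=np.eye(3)-np.outer(d,d);A=A+M;b=b+M@o
    X=np.linalg.solve(A,b);return X,[np.linalg.norm((np.eye(3)-np.outer(d,d))@(X-o)) for o,d in rays]
E
python3 - <<'E'
from h import *
st=monitor.observe();print(st)
for n in ['scene','side','wrist']:
    im=snapshot(n);cv2.imwrite(f'pics/{n}0.png',im);print(n,camera_params(n))
a=[cv2.imread(f'pics/{n}0.png') for n in ['scene','side']]
E
```

```text
pics
{'clock': 0.0, 'joint_pos': array([-8.46445730e-02,  3.51253182e-01,  1.65244307e+00, -9.64838578e-06,
        1.13909977e+00, -8.46058284e-02]), 'dq': array([ 0.0003169 , -0.0017654 , -0.00106174,  0.00051666,  0.00104213,
       -0.00142549]), 'tau': array([ 1.33101348e-03, -5.06107914e+01, -2.91406649e+01,  6.01447425e-06,
        4.57781483e-03,  4.96419239e-05]), 'tool_pos': array([5.49867556e+02, 1.14930446e-02, 4.04141804e+02]), 'ee_rot': array([[ 3.47581509e-05,  9.99999280e-01, -1.19979839e-03],
       [ 9.99999995e-01, -3.46465885e-05,  9.30049577e-05],
       [ 9.29633218e-05, -1.19980162e-03, -9.99999276e-01]]), 'contact_force': array([ 0.19216648,  0.63633867, -0.76380642]), 'ft_torque': array([ 0.04517665, -0.0117687 ,  0.02246248]), 'grip_width': 85.14701375475612}
scene {'fx': 437.2721962886264, 'fy': 437.2721962886264, 'cx': 277.94324925870393, 'cy': 206.55672972007648, 'k1': -0.09804065733797877, 'pose': array([[-8.62282022e-01,  3.82292474e-01, -3.32147827e-01,
         9.22453567e+02],
       [ 5.06225644e-01,  6.32101749e-01, -5.86671097e-01,
         7.3872
[... 451 characters left out ...]
-6.04755033e-01,
         7.71934996e+02],
       [-1.04105958e-02, -8.04321937e-01, -5.94102551e-01,
         7.84022184e+02],
       [ 0.00000000e+00,  0.00000000e+00,  0.00000000e+00,
         1.00000000e+00]])}
wrist {'fx': 354.663044862677, 'fy': 354.663044862677, 'cx': 277.75088005073945, 'cy': 205.42244799672147, 'k1': -0.07674698038183579, 'mount': array([[ 6.02784345e-04, -9.60695233e-01, -2.77604585e-01,
         7.08904158e+01],
       [ 9.99999776e-01,  4.98488532e-04,  4.46277407e-04,
         1.94628537e-01],
       [-2.90353876e-04, -2.77604792e-01,  9.60695319e-01,
         3.11150568e+01],
       [ 0.00000000e+00,  0.00000000e+00,  0.00000000e+00,
         1.00000000e+00]])}
```

View pics/scene0.png

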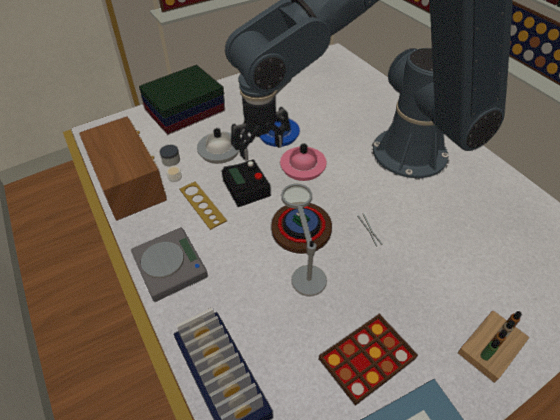

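View pics/side0.png

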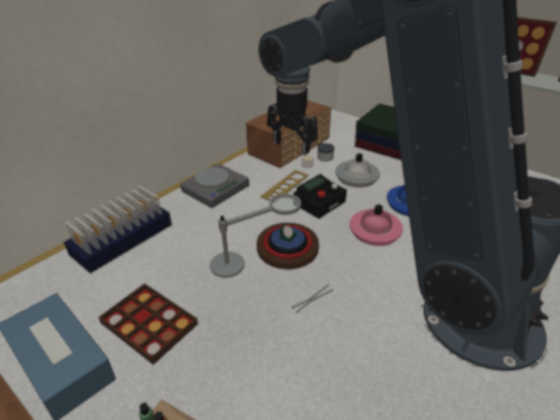

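Scene: the clear dome's knob is at about (217,133), the plinth at (302,227), the lens at (297,196) and the post top at (311,243). Side: knob (359,157), plinth (288,243), lens (286,203), post top (223,220).

```bash
python3 - <<'E'
from h import *
P={n:pose(n) for n in ['scene','side']}
pts=dict(knob=((217,133),(359,157)),lens=((297,196),(286,203)),post=((311,243),(223,220)),plinth=((302,225),(288,241)))
for k,(a,b) in pts.items():
    print(k,tri(ray(*P['scene'],*a),ray(*P['side'],*b)))
for n in P:
    im=cv2.imread(f'pics/{n}0.png').astype(int);b,g,r=im[...,0],im[...,1],im[...,2]
    m=((r>110)&(g<60)&(b<60)).astype('u1')
    nn,l,s,c=cv2.connectedComponentsWithStats(m)
    u,v=pts['plinth'][n=='side']
    ys,xs=np.nonzero(m); k=np.hypot(xs-u,ys-v)<36
    q=np.array([onplane(*P[n],x,y,30)[:2] for x,y in zip(xs[k],ys[k])])
    A=np.c_[2*q,np.ones(len(q))];w=np.linalg.lstsq(A,(q**2).sum(1),rcond=None)[0]
    print(n,'gasket',w[:2],np.sqrt(w[2]+w[:2]@w[:2]),len(q))
E
```

```text
knob (array([ 536.72463538, -329.90027997,   78.25457323]), [np.float64(2.3276257351623597), np.float64(2.32762573516252)])
lens (array([498.56858291,  88.38821628, 140.24283364]), [np.float64(3.332638856859088), np.float64(3.3326388568590453)])
post (array([558.99980004, 246.50104403, 153.6200976 ]), [np.float64(0.8855206355478252), np.float64(0.8855206355477275)])
plinth (array([485.10086966,  96.30580368,  25.09039129]), [np.float64(3.60848872984258), np.float64(3.608488729842559)])
scene gasket [486.79695958  96.27427178] 60.53960823156716 255
side gasket [ 373.95141916 -329.40320268] 498.34298727394236 2
```

View pics/wrist0.png

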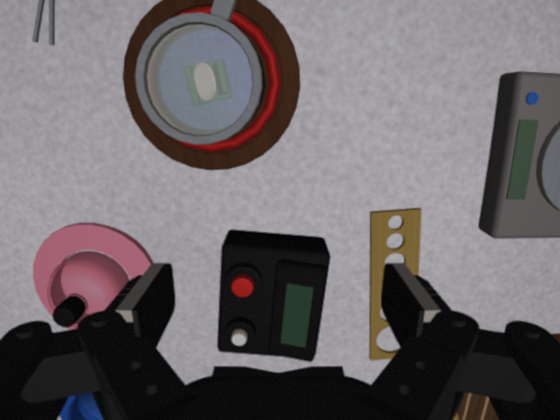

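Request:
jog_arm(
  commands=[
    [45,7,0,0],
    [90,14,0,0],
    [135,18,0,0],
    [138,20,0,0],
    [138,20,35,0],
    [138,20,70,0],
    [138,20,100,0],
    [138,20,104,0],
    [138,20,104,0],
  ],
  gripper=255,
)

```text
clock: 1.05
tool_pos: [570.1, 137.7, 300.7]
ee_rot: [[0.0, 1.0, -0.001], [1.0, -0.0, -0.0], [-0.0, -0.001, -1.0]]
contact_force: [0.0, -0.2, 1.0]
grip_width: 0.3
```

```bash
python3 - <<'E'
from h import *
for n in ['scene','side','wrist']: cv2.imwrite(f'pics/{n}1.png',snapshot(n))
a,b=[cv2.imread(f'pics/{n}1.png') for n in ('scene','side')]
cv2.imwrite('pics/c1.png',np.hstack([cv2.resize(a[140:320,220:400],(400,400)),cv2.resize(b[140:320,180:360],(400,400))]))
E
```

```text
(no output)
```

View pics/c1.png

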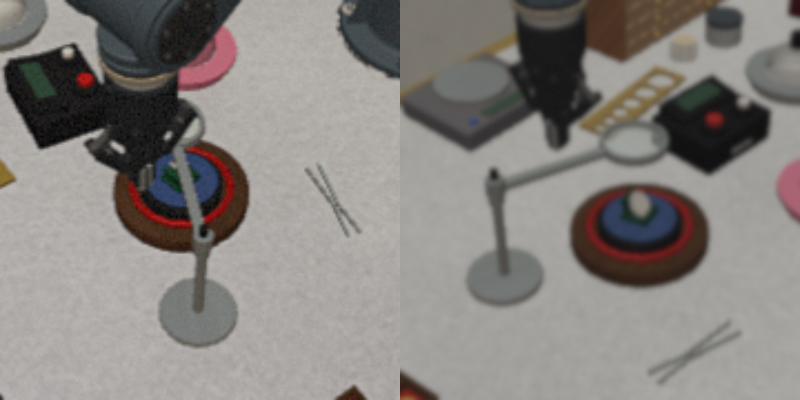

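Request:
jog_arm(
  commands=[
    [14,-11,0,0],
    [15,-27,0,0],
    [20,-43,0,0],
    [27,-58,0,0],
    [36,-72,0,0],
    [48,-84,0,0],
    [61,-93,0,0],
    [76,-100,0,0],
    [92,-105,0,0],
    [106,-106,0,0],
    [110,-106,0,0],
    [110,-106,0,0],
  ],
)

```text
clock: 2.4
tool_pos: [463.9, 248.7, 300.6]
ee_rot: [[-0.001, 1.0, -0.0], [1.0, 0.001, 0.0], [0.0, -0.0, -1.0]]
contact_force: [-0.2, 0.2, 0.7]
grip_width: 0.0
```

```bash
python3 - <<'E'
from h import *
for n in ['scene','side']: cv2.imwrite(f'pics/{n}2.png',snapshot(n))
a,b=[cv2.imread(f'pics/{n}2.png') for n in ('scene','side')]
cv2.imwrite('pics/c2.png',np.hstack([cv2.resize(a[120:320,220:420],(400,400)),cv2.resize(b[140:340,160:360],(400,400))]))
E
```

```text
(no output)
```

View pics/c2.png

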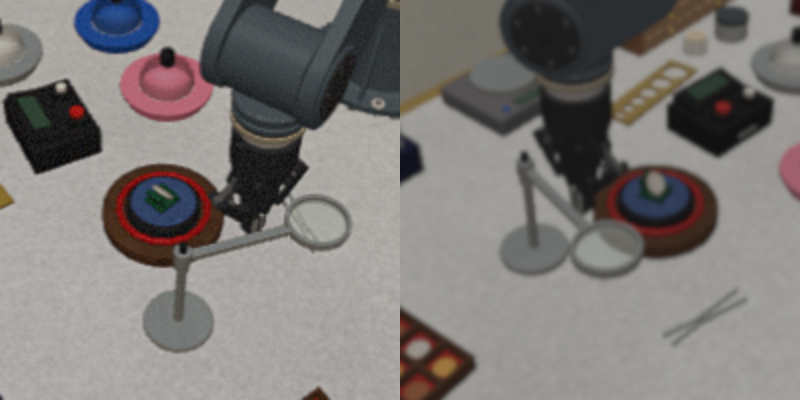

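The loupe is swung well clear. Next I back off and look down on the plinth with the wrist camera.

Request:
jog_arm(
  commands=[
    [-30,0,0,0],
    [-60,10,-30,0],
    [-90,20,-75,0],
    [-120,23,-115,0],
    [-128,23,-120,0],
    [-128,23,-120,0],
    [-128,23,-120,0],
  ],
  gripper=0,
)

```text
clock: 3.2
tool_pos: [486.7, 120.1, 419.5]
ee_rot: [[0.001, 1.0, -0.002], [1.0, -0.001, -0.0], [-0.0, -0.002, -1.0]]
contact_force: [-0.5, -0.5, 0.2]
grip_width: 85.8
```

```bash
cat >> h.py <<'E'
def circ(q):
    q=np.asarray(q);w=np.linalg.lstsq(np.c_[2*q,np.ones(len(q))],(q**2).sum(1),rcond=None)[0]
    return w[:2],np.sqrt(w[2]+w[:2]@w[:2])
def redring(n,im,P,c0,z=30):
    b,g,r=[im[...,i].astype(int) for i in range(3)]
    m=((r>60)&(r>2.2*g)&(r>2.2*b))
    ys,xs=np.nonzero(m);q=np.array([onplane(*P,x,y,z)[:2] for x,y in zip(xs,ys)])
    q=q[(abs(np.hypot(*(q-c0).T)-60)<12)]
    return circ(q),len(q)
E
python3 - <<'E'
from h import *
c0=np.array([487,96.])
for n in ['scene','side']:
    print(n,redring(n,cv2.imread(f'pics/{n}2.png'),pose(n),c0))
st=monitor.observe();P=pose('wrist',st);im=snapshot('wrist');cv2.imwrite('pics/wrist3.png',im)
print('wrist',redring('wrist',im,P,c0), st['tool_pos'])
for n in ['scene','side']: cv2.imwrite(f'pics/{n}3.png',snapshot(n))
E
```

```text
scene ((array([486.99552979,  96.62984105]), np.float64(60.731497409340726)), 449)
side ((array([486.43092204,  93.84245345]), np.float64(60.85813793292814)), 351)
wrist ((array([486.06275259,  92.79514377]), np.float64(59.97691493567558)), 3453) [486.68995045 120.12877733 419.46242375]
```

Request:
jog_arm(
  commands=[
    [-40,5,0,0],
    [-85,10,0,0],
    [-130,15,0,0],
    [-175,20,0,0],
    [-220,25,0,0],
    [-265,30,0,0],
    [-310,35,0,0],
    [-355,40,0,0],
    [-400,47,0,0],
    [-423,50,0,0],
    [-423,50,0,0],
    [-423,50,0,0],
  ],
)

```text
clock: 4.55
tool_pos: [537.2, -302.4, 419.4]
ee_rot: [[-0.0, 1.0, -0.002], [1.0, 0.0, 0.001], [0.001, -0.002, -1.0]]
contact_force: [0.0, 0.9, -0.3]
grip_width: 85.5
```

```bash
python3 - <<'E'
from h import *
c0=np.array([487,96.])
for n in ['scene','side']:
    im=snapshot(n);cv2.imwrite(f'pics/{n}4.png',im);print(n,redring(n,im,pose(n),c0))
st=monitor.observe();im=snapshot('wrist');cv2.imwrite('pics/wrist4.png',im)
print(st['tool_pos'],st['contact_force'])
E
```

```text
scene ((array([486.81523559,  96.62171708]), np.float64(60.88587073935806)), 457)
side ((array([486.34233121,  93.92731127]), np.float64(60.787107028598996)), 347)
[ 537.25534015 -301.65519526  420.17084452] [0.68987978 0.5632501  0.13982851]
```

View pics/wrist4.png

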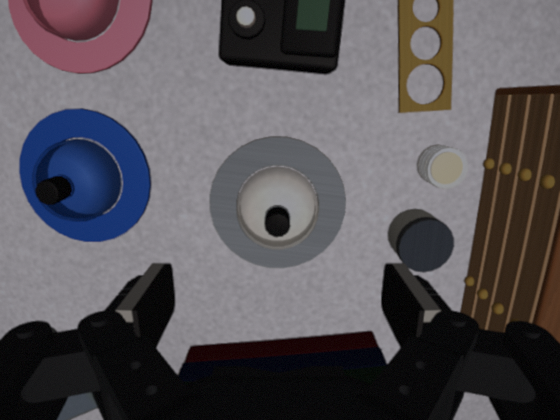

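```bash
python3 - <<'E'
from h import *
im=cv2.imread('pics/wrist4.png');st={'tool_pos':[537.2,-302.0,419.8],'ee_rot':monitor.observe()['ee_rot']}
P=pose('wrist',st)
g=cv2.cvtColor(im,cv2.COLOR_BGR2GRAY)
m=(g<45).astype('u1');nn,l,s,c=cv2.connectedComponentsWithStats(m)
i=l[221,277];print('knob px',s[i],c[i]);x,y,w,h,_=s[i]
# knob top disc: upper/lower ends
for (v,z) in [(y+h-1-w/2,88),(y+w/2,62)]:print(z,onplane(*P,x+w/2-.5,v,z))
f=((g>75)&(g<125)).astype('u1')*255
f=cv2.morphologyEx(f,cv2.MORPH_OPEN,np.ones((5,5),'u1'))
nn,l,s,c=cv2.connectedComponentsWithStats(f);i=l[201,220];print(s[i])
ct=max(cv2.findContours((l==i).astype('u1'),cv2.RETR_EXTERNAL,cv2.CHAIN_APPROX_NONE)[0],key=len)[:,0]
q=[onplane(*P,a,b,24)[:2] for a,b in ct];print(circ(q))
# scene/side knobs at higher precision
r=[]
for n,(u,v) in dict(scene=(217,133),side=(359,157)).items():
    im=cv2.imread(f'pics/{n}0.png');g=cv2.cvtColor(im,cv2.COLOR_BGR2GRAY)[v-9:v+10,u-9:u+10]
    ys,xs=np.nonzero(g<60);print(n,len(xs),xs.mean()+u-9,ys.mean()+v-9,ys.min()+v-9,ys.max()+v-9,xs.min()+u-9,xs.max()+u-9)
    r.append(ray(*pose(n),xs.mean()+u-9,ys.mean()+v-9))
print(tri(*r))
o,d=ray(*P,277,221);print(tri(*r,(o,d)))
E
```

```text
knob px [265 207  24  29 574] [276.95470383 220.98432056]
88 [ 536.32853985 -334.2297438    88.        ]
62 [ 536.24205001 -339.05029445   62.        ]
[  209   136   137   132 10591]
(array([ 536.68937718, -335.93153123]), np.float64(73.06511043321899))
scene 49 216.77551020408163 132.75510204081633 129 137 214 220
side 46 359.9347826086956 156.19565217391303 148 161 356 368
(array([ 536.21688238, -333.27457417,   78.55660979]), [np.float64(3.739234701774471), np.float64(3.7392347017743255)])
(array([ 536.5018252 , -334.98901613,   77.70971926]), [np.float64(4.1184222470419405), np.float64(3.4817953107077337), np.float64(0.8141168373004785)])
```

Request:
jog_arm(
  commands=[
    [-15,0,30,0],
    [-32,0,70,0],
    [-32,0,110,0],
    [-32,0,145,0],
    [-32,0,170,0],
    [-32,0,180,0],
    [-32,0,186,0],
    [-32,0,186,0],
  ],
)

```text
clock: 5.5
tool_pos: [537.3, -334.7, 235.2]
ee_rot: [[-0.0, 1.0, 0.0], [1.0, 0.0, -0.0], [-0.0, 0.0, -1.0]]
contact_force: [-0.3, 0.1, 0.1]
grip_width: 85.2
```

Request:
jog_arm(
  commands=[
    [0,0,0,0],
    [0,0,0,0],
    [0,0,0,0],
    [0,0,0,0],
    [0,0,0,0],
    [0,0,0,0],
    [0,0,0,0],
  ],
  gripper=255,
)

```text
clock: 6.2
tool_pos: [537.1, -335.2, 235.7]
ee_rot: [[0.0, 1.0, 0.001], [1.0, -0.0, -0.001], [-0.001, 0.001, -1.0]]
contact_force: [-1.1, 0.7, 6.3]
grip_width: 22.1
```

Request:
jog_arm(
  commands=[
    [0,0,-4,0],
    [0,0,-12,0],
    [0,0,-28,0],
    [0,0,-50,0],
    [0,0,-75,0],
    [0,0,-100,0],
    [0,0,-115,0],
    [0,0,-120,0],
    [0,0,-120,0],
    [0,0,-120,0],
  ],
)

```text
clock: 7.2
tool_pos: [536.8, -334.8, 353.6]
ee_rot: [[-0.0, 1.0, -0.001], [1.0, 0.0, 0.001], [0.001, -0.001, -1.0]]
contact_force: [-0.6, -0.2, -4.6]
grip_width: 22.3
```

Request:
jog_arm(
  commands=[
    [8,-1,0,0],
    [25,-3,0,0],
    [55,-6,0,0],
    [90,-10,0,0],
    [125,-14,0,0],
    [160,-18,0,0],
    [195,-22,0,0],
    [230,-26,0,0],
    [265,-30,0,0],
    [300,-35,0,0],
    [335,-40,0,0],
    [360,-45,0,0],
  ],
)

```text
clock: 8.4
tool_pos: [491.1, 27.2, 354.1]
ee_rot: [[-0.001, 1.0, -0.001], [1.0, 0.001, 0.0], [0.0, -0.001, -1.0]]
contact_force: [-0.5, 0.8, -4.4]
grip_width: 21.8
```

```bash
python3 - <<'E'
from h import *
st=monitor.observe();print(st['tool_pos'],st['contact_force'],st['ft_torque'],st['grip_width'])
for n in ['wrist','side']: cv2.imwrite(f'pics/{n}5.png',snapshot(n))
a,b=[cv2.imread(f'pics/{n}5.png') for n in ('wrist','side')]
cv2.imwrite('pics/c5.png',np.hstack([cv2.resize(a,(440,330)),cv2.resize(b[100:320,160:400],(360,330))]))
E
```

```text
[491.07280451  27.20557172 354.11665301] [-0.53017959  0.77430207 -4.44088972] [-0.02126039 -0.045268   -0.0394931 ] 21.773462026986735
```

View pics/c5.png

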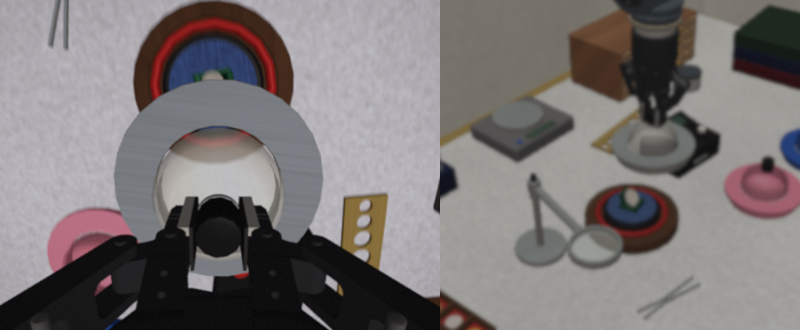

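```bash
python3 - <<'E'
from h import *
from scipy.optimize import least_squares
st=monitor.observe();t=np.array(st['tool_pos'])
def fit(im,P,z,sel,lo,hi):
    g=cv2.GaussianBlur(im,(3,3),0).astype(int);b,gg,r=g[...,0],g[...,1],g[...,2]
    # steel: grey with little saturation, brightness between lo and hi, darker than shelf
    m=((abs(b-r)<22)&(gg>lo)&(gg<hi)).astype('u1');m=cv2.morphologyEx(m,cv2.MORPH_OPEN,np.ones((5,5),'u1'))
    n,l,s,c=cv2.connectedComponentsWithStats(m);i=l[sel[1],sel[0]]
    ct=max(cv2.findContours((l==i).astype('u1'),cv2.RETR_EXTERNAL,cv2.CHAIN_APPROX_NONE)[0],key=len)[:,0]
    return np.array([onplane(*P,u,v,z)[:2] for u,v in ct]),s[i]
im=cv2.imread('pics/wrist5.png');P=pose('wrist',st)
print(im[240,170],im[30,300],im[300,30])
zr=t[2]-211.4
q,s=fit(im,P,zr,(170,240),90,165);print(s,len(q))
d=np.hypot(*(q-t[:2]).T);k=(abs(d-74)<5)&(q[:,1]>t[1]-20)
f=least_squares(lambda p:np.hypot(*(q[k]-p).T)-74,t[:2],loss='soft_l1');print('dome',f.x,'rel tcp',f.x-t[:2],k.sum(),np.abs(f.fun).mean())
b,g,r=[im[...,i].astype(int) for i in range(3)]
ys,xs=np.nonzero((r>60)&(r>2.2*g)&(r>2.2*b)&(np.arange(420)[:,None]<140))
q=np.array([onplane(*P,x,y,30)[:2] for x,y in zip(xs,ys)]);k=abs(np.hypot(*(q-[487,95]).T)-60)<10;q=q[k]
f=least_squares(lambda p:np.hypot(*(q-p).T)-60.4,[487,95.],loss='soft_l1');print('gasket',f.x,len(q),np.abs(f.fun).mean())
E
```

```text
[131 125 122] [ 22  27 109] [174 169 172]
[  144    90   268   218 30242] 897
dome [490.74413318  25.86364316] rel tcp [-0.15847183 -1.88264822] 470 0.7611335968978494
gasket [485.15359107  93.74530673] 4082 2.9500132712525087
```

```bash
python3 - <<'E'
from h import *
from scipy.optimize import least_squares
print(monitor.observe()['tool_pos'])
for n,(u,v) in dict(scene=(217,133),side=(359.5,156.5)).items():
    P=pose(n);im=cv2.imread(f'pics/{n}0.png');g=cv2.GaussianBlur(cv2.cvtColor(im,cv2.COLOR_BGR2GRAY),(3,3),0).astype(float)
    print(n,'knob',onplane(*P,u,v,76))
    # outer rim edge: along rays from the centre find the strongest dark->bright step near r=74 on z=20 plane
    c=np.array([536.5,-335.])
    for it in range(3):
        E=[]
        for a in np.arange(0,360,4):
            e=np.array([np.cos(np.radians(a)),np.sin(np.radians(a))]);rr=np.arange(62,86,1.)
            pr=np.array([proj(*P,[*(c+r*e),20]) for r in rr]).astype('f4')
            val=cv2.remap(g.astype('f4'),pr[None,:,0].copy(),pr[None,:,1].copy(),cv2.INTER_LINEAR)[0]
            gr=np.convolve(val,[1,1,1,-1,-1,-1],'valid');i=gr.argmax()
            if gr[i]>60: E.append(c+(rr[i]+2.5)*e)
        E=np.array(E);f=least_squares(lambda p:np.hypot(*(E-p[:2]).T)-p[2],[*c,74],loss='soft_l1');c=f.x[:2]
    print(n,'rim',f.x,len(E),np.abs(f.fun).mean())
E
```

```text
[490.90260501  27.74629137 354.10422334]
scene knob [ 536.89882126 -329.02931435   76.        ]
scene rim [ 543.56509244 -314.11826755   66.08908999] 37 1.0204936676644032
side knob [ 540.44419534 -341.55563893   76.        ]Traceback (most recent call last):
  File "<stdin>", line 17, in <module>
    return func(*args, **kwargs)
    vector_fun = VectorFunction(
        fun_wrapped,
    ...<6 lines>...
        workers=workers
    )
    self._update_fun()
    ~~~~~~~~~~~~~~~~^^
    self.f = self.fun_wrapped(xp_copy(self.x))
             ~~~~~~~~~~~~~~~~^^^^^^^^^^^^^^^^^
    return np.atleast_1d(self.fun(x))
                         ~~~~~~~~^^^
    return self.f(x, *self.args, **self.kwargs)
           ~~~~~~^^^^^^^^^^^^^^^^^^^^^^^^^^^^^^
  File "<stdin>", line 17, in <lambda>
ValueError: operands could not be broadcast together with shapes (0,) (2,)
```

Request:
jog_arm(
  commands=[
    [20,-1.5,0,0],
    [45,-3,0,0],
    [60,-4.3,0,0],
    [67,-4.7,0,0],
    [67,-4.7,10,0],
    [67,-4.7,25,0],
    [67,-4.7,36,0],
    [67,-4.7,39,0],
    [67,-4.7,39,0],
    [67,-4.7,39,0],
  ],
)

```text
clock: 9.5
tool_pos: [487.5, 91.8, 316.0]
ee_rot: [[0.0, 1.0, 0.0], [1.0, -0.0, 0.0], [0.0, 0.0, -1.0]]
contact_force: [0.2, 0.1, -5.8]
grip_width: 21.7
```

```bash
python3 - <<'E'
from h import *
st=monitor.observe();print(st['tool_pos'],st['contact_force'],st['ft_torque'])
for n in ['scene','side']: cv2.imwrite(f'pics/{n}6.png',snapshot(n))
a,b=[cv2.imread(f'pics/{n}6.png') for n in ('scene','side')]
cv2.imwrite('pics/c6.png',np.hstack([cv2.resize(a[160:270,250:360],(400,400),interpolation=2),cv2.resize(b[180:290,233:343],(400,400),interpolation=2)]))
E
```

```text
[487.48737921  91.80919092 315.98397927] [ 0.16994112  0.09535081 -5.77551059] [-0.01049748 -0.02894116  0.01514265]
```

View pics/c6.png

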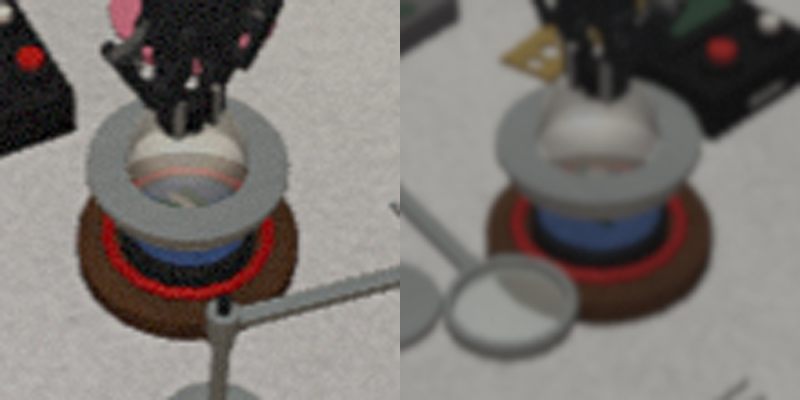

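```bash
cat > rim.py <<'E'
from h import *
from scipy.optimize import least_squares
def rim(n,im,P,z,c,far=60,show=False):
    """far-side outer edge of rim top: steel->outside step; searched on rays in plane z about c"""
    lab=cv2.GaussianBlur(im,(3,3),0).astype('f4');cam=P[1][:2,3]
    c=np.array(c,float)
    for it in range(4):
        E=[];b0=np.degrees(np.arctan2(*(c-cam)[::-1]))
        for a in np.arange(b0-far,b0+far+1,3):
            e=np.array([np.cos(np.radians(a)),np.sin(np.radians(a))]);rr=np.arange(60,88,.5)
            pr=np.array([proj(*P,[*(c+r*e),z]) for r in rr]).astype('f4')
            val=cv2.remap(lab,pr[None,:,0].copy(),pr[None,:,1].copy(),cv2.INTER_LINEAR)[0]
            gr=np.linalg.norm(val[6:]-val[:-6],axis=1);i=gr.argmax()
            if gr[i]>30: E.append(c+(rr[i]+1.5)*e)
        E=np.array(E);f=least_squares(lambda p:np.hypot(*(E-p[:2]).T)-74,c,loss='soft_l1');c=f.x[:2]
    return c,len(E),np.abs(f.fun).mean()
E
python3 - <<'E'
from rim import *
t=monitor.observe()['tool_pos'];print(t)
for n in ['scene','side']:
    im=cv2.imread(f'pics/{n}6.png');P=pose(n)
    for far in (60,95):
        c,k,r=rim(n,im,P,t[2]-211.4,[487,93],far);print(n,c,c-t[:2],k,r)
    im0=cv2.imread(f'pics/{n}4.png' if n=='scene' else 'pics/side4.png');print('gasket',redring(n,im0,P,np.array([487,95.]))[0])
    im0=cv2.imread(f'pics/{n}4.png')
    c,k,r=rim(n,cv2.imread(f'pics/{n}0.png'),P,24,[536.5,-335],95);print('start dome',n,c,k,r)
E
```

```text
[487.45182774  91.94407111 316.19655323]
scene [488.63473721  94.60500385] [1.18290948 2.66093274] 21 1.8765557723731336
scene [488.61420699  94.83015634] [1.16237926 2.88608523] 45 1.876191095611458
gasket (array([486.81523559,  96.62171708]), np.float64(60.88587073935806))
start dome scene [ 529.10304071 -346.07743548] 22 3.57730019907026
side [491.74233301  90.08931408] [ 4.29050528 -1.85475703] 13 0.6080295783792757
side [491.06444031  89.93886508] [ 3.61261257 -2.00520603] 24 1.4278468651284377
gasket (array([486.34233121,  93.92731127]), np.float64(60.787107028598996))Traceback (most recent call last):
  File "<stdin>", line 9, in <module>
  File "rim.py", line 15, in rim
    E=np.array(E);f=least_squares(lambda p:np.hypot(*(E-p[:2]).T)-74,c,loss='soft_l1');c=f.x[:2]
                    ~~~~~~~~~~~~~^^^^^^^^^^^^^^^^^^^^^^^^^^^^^^^^^^^^^^^^^^^^^^^^^^^^^
    return func(*args, **kwargs)
    vector_fun = VectorFunction(
        fun_wrapped,
    ...<6 lines>...
        workers=workers
    )
    self._update_fun()
    ~~~~~~~~~~~~~~~~^^
    self.f = self.fun_wrapped(xp_copy(self.x))
             ~~~~~~~~~~~~~~~~^^^^^^^^^^^^^^^^^
    return np.atleast_1d(self.fun(x))
                         ~~~~~~~~^^^
    return self.f(x, *self.args, **self.kwargs)
           ~~~~~~^^^^^^^^^^^^^^^^^^^^^^^^^^^^^^
  File "rim.py", line 15, in <lambda>
    E=np.array(E);f=least_squares(lambda p:np.hypot(*(E-p[:2]).T)-74,c,loss='soft_l1');c=f.x[:2]
                                                      ~^~~~~~
ValueError: operands could not be broadcast together with shapes (0,) (2,)
```

Request:
jog_arm(
  commands=[
    [1.6,-1.6,0,0],
    [1.6,-1.6,10,0],
    [1.6,-1.6,20,0],
    [1.6,-1.6,29,0],
    [1.6,-1.6,34,0],
    [1.6,-1.6,36,0],
    [1.6,-1.6,36,0],
    [1.6,-1.6,36,0],
    [1.6,-1.6,36,0],
  ],
)

```text
clock: 10.5
tool_pos: [485.8, 93.7, 280.0]
ee_rot: [[-0.0, 1.0, 0.001], [1.0, 0.0, 0.0], [0.0, 0.001, -1.0]]
contact_force: [0.3, -0.2, -4.3]
grip_width: 22.1
```

```bash
python3 - <<'E'
from rim import *
st=monitor.observe();t=st['tool_pos'];print(t,st['contact_force'],st['ft_torque'])
A=[];B=[]
for n in ['scene','side']:
    im=snapshot(n);cv2.imwrite(f'pics/{n}7.png',im);P=pose(n)
    c,k,r=rim(n,im,P,t[2]-211.4,[486,94],90)
    g=redring(n,cv2.imread(f'pics/{n}4.png'),P,np.array([487,95.]))[0][0]
    v=g-P[1][:2,3];v/=np.linalg.norm(v);p=np.array([v[1],-v[0]]);d=g-c
    print(n,c,k,r,'need',d,'perp',p@d,'along',v@d);A.append(p);B.append(p@d)
print('shift world',np.linalg.solve(A,B))
E
```

```text
[485.77493511  93.65104354 279.9856923 ] [ 0.26260168 -0.21547867 -4.26612831] [0.04442523 0.07878242 0.01723475]
scene [486.21979842  96.62428386] 42 1.1988898932171086 need [ 0.59543717 -0.00256678] perp -0.49417868782182833 along -0.33217380185591183
side [492.77306795  74.39264775] 17 1.5177386319304509 need [-6.43073674 19.53466352] perp -7.4976314908454365 along -19.15053461229415
shift world [4.71253335 6.06581806]
```

Request:
jog_arm(
  commands=[
    [0,0,3,0],
    [0,0,6,0],
    [0,0,8,0],
    [0,0,9,0],
    [0,0,9,0],
  ],
)

```text
clock: 11.1
tool_pos: [485.7, 93.6, 270.5]
ee_rot: [[0.0, 1.0, -0.0], [1.0, -0.0, -0.0], [-0.0, -0.0, -1.0]]
contact_force: [0.3, -0.4, -4.9]
grip_width: 22.3
```

Request:
jog_arm(
  commands=[
    [0,0,1,0],
    [0,0,2,0],
    [0,0,3,0],
    [0,0,4,0],
    [0,0,4,0],
    [0,0,4,0],
  ],
)

```text
clock: 11.7
tool_pos: [485.7, 93.6, 266.7]
ee_rot: [[0.0, 1.0, -0.0], [1.0, -0.0, -0.0], [-0.0, -0.0, -1.0]]
contact_force: [0.4, -0.1, -5.0]
grip_width: 22.1
```

Request:
jog_arm(
  commands=[
    [0,0,0.5,0],
    [0,0,1,0],
    [0,0,1.3,0],
    [0,0,1.3,0],
  ],
)

```text
clock: 12.1
tool_pos: [485.7, 93.7, 265.6]
ee_rot: [[-0.0, 1.0, 0.0], [1.0, 0.0, 0.0], [0.0, 0.0, -1.0]]
contact_force: [-3.2, 0.6, 1.2]
grip_width: 22.2
```

Request:
jog_arm(
  commands=[
    [0,0,0,0],
    [0,0,0,0],
    [0,0,0,0],
    [0,0,0,0],
    [0,0,0,0],
    [0,0,-20,0],
    [0,0,-50,0],
    [0,0,-80,0],
    [0,0,-90,0],
    [0,0,-90,0],
    [0,0,-90,0],
  ],
  gripper=0,
)

```text
clock: 13.2
tool_pos: [485.4, 93.6, 354.4]
ee_rot: [[0.0, 1.0, -0.001], [1.0, -0.0, -0.0], [-0.0, -0.001, -1.0]]
contact_force: [-0.4, -0.3, -1.0]
grip_width: 85.4
```

```bash
python3 - <<'E'
from rim import *
st=monitor.observe();t=st['tool_pos'];print(t,st['contact_force'])
for n in ['wrist','scene','side']: cv2.imwrite(f'pics/{n}8.png',snapshot(n))
a,b,c=[cv2.imread(f'pics/{n}8.png') for n in ('wrist','scene','side')]
cv2.imwrite('pics/c8.png',np.hstack([cv2.resize(a,(400,300)),cv2.resize(b[175:265,260:350],(200,300),interpolation=2),cv2.resize(c[190:290,233:333],(200,300),interpolation=2)]))
P=pose('scene');print(rim('scene',b,P,54,[486,94],95))
P=pose('side');print(rim('side',c,P,54,[486,94],95))
E
```

```text
[485.41292203  93.59137934 354.40414196] [-0.36535323 -0.26115633 -0.97962981]
(array([486.95190505,  97.09896727]), 47, np.float64(1.3953685911026292))
(array([483.52959397,  92.29791785]), 1, np.float64(1.3196778212432037e-06))
```

View pics/c8.png

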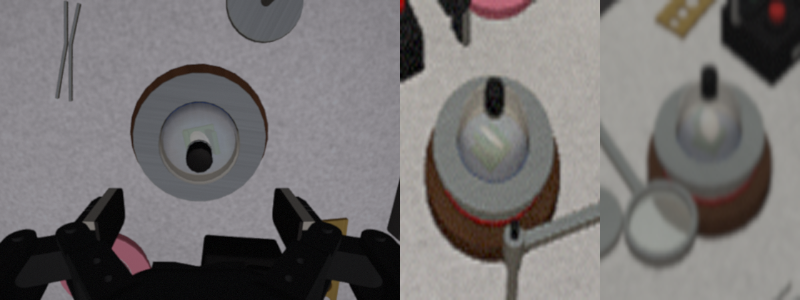

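Request:
jog_arm(
  commands=[
    [0,30,0,0],
    [0,62,0,0],
    [0,62,0,0],
    [0,62,20,0],
    [0,62,60,0],
    [0,62,95,0],
    [0,62,112,0],
    [0,62,118,0],
    [0,62,121,0],
    [0,62,121,0],
  ],
  gripper=255,
)

```text
clock: 14.35
tool_pos: [547.8, 93.7, 234.8]
ee_rot: [[-0.0, 1.0, 0.001], [1.0, 0.0, 0.0], [0.0, 0.001, -1.0]]
contact_force: [0.2, -0.4, -0.5]
grip_width: -0.1
```

Request:
jog_arm(
  commands=[
    [0,0,2,0],
    [0,0,4,0],
    [0,0,6,0],
    [0,0,8,0],
    [0,0,8,0],
  ],
)

```text
clock: 14.85
tool_pos: [547.9, 93.7, 227.1]
ee_rot: [[-0.0, 1.0, 0.001], [1.0, 0.0, 0.0], [0.0, 0.001, -1.0]]
contact_force: [-1.3, 0.1, 7.4]
grip_width: -0.1
```

Contact is at about 227, as expected. I press on in small steps.

Request:
jog_arm(
  commands=[
    [0,0,1,0],
    [0,0,2,0],
    [0,0,3,0],
    [0,0,3,0],
  ],
)

```text
clock: 15.25
tool_pos: [548.5, 93.6, 225.3]
ee_rot: [[-0.0, 1.0, 0.004], [1.0, 0.0, 0.0], [0.0, 0.004, -1.0]]
contact_force: [-2.5, -1.5, 17.8]
grip_width: -0.0
```

Request:
jog_arm(
  commands=[
    [0,0,0.7,0],
    [0,0,1.5,0],
    [0,0,1.5,0],
  ],
)

```text
clock: 15.55
tool_pos: [548.7, 93.7, 224.3]
ee_rot: [[0.0, 1.0, 0.004], [1.0, -0.0, 0.0], [0.0, 0.004, -1.0]]
contact_force: [-3.2, -1.2, 23.5]
grip_width: -0.1
```

Request:
jog_arm(
  commands=[
    [0,0,0.7,0],
    [0,0,1.5,0],
    [0,0,1.5,0],
  ],
)

```text
clock: 15.85
tool_pos: [548.8, 93.6, 223.1]
ee_rot: [[-0.0, 1.0, 0.004], [1.0, 0.0, 0.0], [0.0, 0.004, -1.0]]
contact_force: [-3.9, -1.0, 28.3]
grip_width: 0.0
```

Request:
jog_arm(
  commands=[
    [0,0,0.5,0],
    [0,0,1,0],
    [0,0,1,0],
  ],
)

```text
clock: 16.15
tool_pos: [548.9, 93.7, 222.4]
ee_rot: [[0.0, 1.0, 0.005], [1.0, -0.0, 0.0], [0.0, 0.005, -1.0]]
contact_force: [-4.0, -1.7, 31.7]
grip_width: 0.1
```

Request:
jog_arm(
  commands=[
    [0,0,0.7,0],
    [0,0,1.5,0],
    [0,0,1.5,0],
  ],
)

```text
clock: 16.45
tool_pos: [548.9, 93.7, 221.9]
ee_rot: [[0.0, 1.0, 0.005], [1.0, -0.0, 0.0], [0.0, 0.005, -1.0]]
contact_force: [-7.5, -1.5, 43.9]
grip_width: -0.2
```

Request:
jog_arm(
  commands=[
    [0,0,0.7,0],
    [0,0,1.5,0],
    [0,0,1.5,0],
  ],
)

```text
clock: 16.75
tool_pos: [549.0, 93.8, 221.6]
ee_rot: [[-0.0, 1.0, 0.005], [1.0, 0.0, 0.0], [0.0, 0.005, -1.0]]
contact_force: [-13.9, -0.8, 60.2]
grip_width: -0.3
```

Request:
jog_arm(
  commands=[
    [0,0,-10,0],
    [0,0,-50,0],
    [0,0,-90,0],
    [0,-40,-90,0],
    [0,-85,-90,0],
    [0,-122,-90,0],
    [0,-124,-90,0],
    [0,-124,-60,0],
    [0,-124,-30,0],
    [0,-124,-17,0],
    [0,-124,-17,0],
  ],
)

```text
clock: 17.85
tool_pos: [423.7, 93.6, 232.0]
ee_rot: [[0.0, 1.0, -0.003], [1.0, -0.0, -0.0], [-0.0, -0.003, -1.0]]
contact_force: [0.3, 0.0, 0.5]
grip_width: -0.0
```

Request:
jog_arm(
  commands=[
    [0,0,2,0],
    [0,0,4,0],
    [0,0,6,0],
    [0,0,8,0],
    [0,0,8,0],
  ],
)

```text
clock: 18.35
tool_pos: [423.6, 93.8, 226.1]
ee_rot: [[0.0, 1.0, 0.0], [1.0, -0.0, 0.0], [0.0, 0.0, -1.0]]
contact_force: [-4.5, 1.3, 12.6]
grip_width: 0.0
```

Request:
jog_arm(
  commands=[
    [0,0,1,0],
    [0,0,2,0],
    [0,0,3,0],
    [0,0,4,0],
    [0,0,4,0],
  ],
)

```text
clock: 18.85
tool_pos: [423.3, 93.8, 222.6]
ee_rot: [[-0.0, 1.0, -0.001], [1.0, 0.0, 0.0], [0.0, -0.001, -1.0]]
contact_force: [-10.7, 1.3, 23.2]
grip_width: -0.2
```

Request:
jog_arm(
  commands=[
    [0,0,0.7,0],
    [0,0,1.5,0],
    [0,0,2,0],
    [0,0,2,0],
  ],
)

```text
clock: 19.25
tool_pos: [423.3, 93.8, 221.7]
ee_rot: [[-0.0, 1.0, -0.001], [1.0, 0.0, 0.0], [0.0, -0.001, -1.0]]
contact_force: [-18.2, 0.3, 51.1]
grip_width: -0.2
```

Request:
jog_arm(
  commands=[
    [0,0,-10,0],
    [0,0,-45,0],
    [10,5,-85,0],
    [40,40,-85,0],
    [62,62,-85,0],
    [62,62,-85,0],
    [62,62,-50,0],
    [62,62,-22,0],
    [62,62,-15,0],
    [62,62,-10,0],
    [62,62,-6,0],
    [62,62,-6,0],
  ],
)

```text
clock: 20.45
tool_pos: [485.9, 155.6, 226.0]
ee_rot: [[0.0, 1.0, 0.001], [1.0, -0.0, 0.0], [0.0, 0.001, -1.0]]
contact_force: [-0.4, -0.2, -0.6]
grip_width: -0.1
```

Request:
jog_arm(
  commands=[
    [0,0,1,0],
    [0,0,2,0],
    [0,0,3,0],
    [0,0,4,0],
    [0,0,4,0],
  ],
)

```text
clock: 20.95
tool_pos: [486.3, 155.9, 222.3]
ee_rot: [[0.0, 1.0, 0.002], [1.0, -0.0, 0.001], [0.001, 0.002, -1.0]]
contact_force: [0.4, 1.1, 7.6]
grip_width: -0.2
```

Request:
jog_arm(
  commands=[
    [0,0,1,0],
    [0,0,2,0],
    [0,0,3,0],
    [0,0,3,0],
  ],
)

```text
clock: 21.35
tool_pos: [486.5, 156.0, 221.7]
ee_rot: [[-0.0, 1.0, 0.003], [1.0, 0.0, 0.001], [0.001, 0.003, -1.0]]
contact_force: [-10.3, -0.4, 43.9]
grip_width: 0.0
```

Request:
jog_arm(
  commands=[
    [0,0,-10,0],
    [0,0,-45,0],
    [0,0,-86,0],
    [-40,0,-86,0],
    [-85,0,-86,0],
    [-122,0,-86,0],
    [-124,0,-86,0],
    [-124,0,-50,0],
    [-124,0,-22,0],
    [-124,0,-13,0],
    [-124,0,-9,0],
    [-124,0,-9,0],
  ],
)

```text
clock: 22.55
tool_pos: [485.9, 31.9, 227.8]
ee_rot: [[-0.0, 1.0, 0.0], [1.0, 0.0, 0.0], [0.0, 0.0, -1.0]]
contact_force: [0.6, -0.4, 0.8]
grip_width: -0.0
```

Request:
jog_arm(
  commands=[
    [0,0,1,0],
    [0,0,2,0],
    [0,0,3,0],
    [0,0,5,0],
    [0,0,5,0],
  ],
)

```text
clock: 23.05
tool_pos: [486.0, 31.4, 223.0]
ee_rot: [[-0.0, 1.0, 0.001], [1.0, 0.0, -0.0], [-0.0, 0.001, -1.0]]
contact_force: [-0.3, -2.9, 6.0]
grip_width: -0.4
```

Request:
jog_arm(
  commands=[
    [0,0,1,0],
    [0,0,2,0],
    [0,0,3,0],
    [0,0,3,0],
  ],
)

```text
clock: 23.45
tool_pos: [486.1, 31.2, 222.0]
ee_rot: [[-0.0, 1.0, 0.002], [1.0, 0.0, -0.001], [-0.001, 0.002, -1.0]]
contact_force: [-11.4, -6.4, 42.0]
grip_width: -0.1
```

Request:
jog_arm(
  commands=[
    [0,0,-10,0],
    [0,0,-45,0],
    [0,0,-86,0],
    [30,35,-86,0],
    [62,62,-86,0],
    [62,62,-86,0],
    [62,62,-50,0],
    [62,62,-22,0],
    [62,62,-12,0],
    [62,62,-8,0],
    [62,62,-8,0],
  ],
)

```text
clock: 24.55
tool_pos: [547.9, 93.5, 227.9]
ee_rot: [[0.0, 1.0, 0.0], [1.0, -0.0, 0.0], [0.0, 0.0, -1.0]]
contact_force: [0.7, -0.6, -0.2]
grip_width: 0.1
```

Request:
jog_arm(
  commands=[
    [0,0,1,0],
    [0,0,2,0],
    [0,0,3,0],
    [0,0,4.5,0],
    [0,0,4.5,0],
  ],
)

```text
clock: 25.05
tool_pos: [547.7, 93.6, 222.8]
ee_rot: [[0.0, 1.0, -0.0], [1.0, -0.0, 0.0], [0.0, -0.0, -1.0]]
contact_force: [1.0, 0.2, -0.8]
grip_width: -0.3
```

Request:
jog_arm(
  commands=[
    [0,0,1,0],
    [0,0,2,0],
    [0,0,3.5,0],
    [0,0,3.5,0],
  ],
)

```text
clock: 25.45
tool_pos: [548.3, 93.7, 221.9]
ee_rot: [[-0.0, 1.0, 0.002], [1.0, 0.0, 0.0], [0.0, 0.002, -1.0]]
contact_force: [-9.9, -1.8, 31.7]
grip_width: -0.1
```

Request:
jog_arm(
  commands=[
    [0,0,-10,0],
    [0,0,-50,0],
    [0,0,-86,0],
    [0,-40,-86,0],
    [0,-85,-86,0],
    [0,-122,-86,0],
    [0,-124,-86,0],
    [0,-124,-50,0],
    [0,-124,-20,0],
    [0,-124,-10,0],
    [0,-124,-8,0],
    [0,-124,-8,0],
  ],
)

```text
clock: 26.65
tool_pos: [424.2, 93.7, 228.0]
ee_rot: [[0.0, 1.0, 0.001], [1.0, -0.0, 0.0], [0.0, 0.001, -1.0]]
contact_force: [-0.2, -0.3, -0.3]
grip_width: -0.3
```

Request:
jog_arm(
  commands=[
    [0,0,1,0],
    [0,0,2,0],
    [0,0,3,0],
    [0,0,4.5,0],
    [0,0,4.5,0],
  ],
)

```text
clock: 27.15
tool_pos: [423.7, 93.6, 222.9]
ee_rot: [[-0.0, 1.0, -0.0], [1.0, 0.0, -0.0], [-0.0, -0.0, -1.0]]
contact_force: [0.6, 0.0, -0.7]
grip_width: 0.0
```

Neither the +x nor the −x side touches at 222.8, so both are home. I retreat and check.

Request:
jog_arm(
  commands=[
    [0,0,-20,0],
    [0,0,-60,0],
    [0,-10,-105,0],
    [-40,-10,-150,0],
    [-80,-10,-180,0],
    [-120,-10,-180,0],
    [-160,-10,-180,0],
    [-160,-10,-180,0],
  ],
)

```text
clock: 27.95
tool_pos: [413.5, -69.6, 403.4]
ee_rot: [[0.004, 1.0, 0.001], [1.0, -0.004, -0.001], [-0.001, 0.001, -1.0]]
contact_force: [-0.0, 0.1, 1.1]
grip_width: 0.1
```

```bash
python3 - <<'E'
from rim import *
st=monitor.observe();print(st['tool_pos'],st['contact_force'],st['dq'].round(3))
for n in ['scene','side']: cv2.imwrite(f'pics/{n}9.png',snapshot(n))
b,c=[cv2.imread(f'pics/{n}9.png') for n in ('scene','side')]
cv2.imwrite('pics/c9.png',np.hstack([cv2.resize(b[150:290,240:380],(400,400),interpolation=2),cv2.resize(c[170:310,200:340],(400,400),interpolation=2)]))
print(rim('scene',b,pose('scene'),49,[486,94],95))
E
```

```text
[413.48043722 -69.64567629 403.35078121] [-0.04602759  0.07346334  1.10954502] [0.087 0.001 0.022 0.022 0.005 0.092]
(array([487.19308042,  97.6950227 ]), 39, np.float64(2.413630377523277))
```

View pics/c9.png

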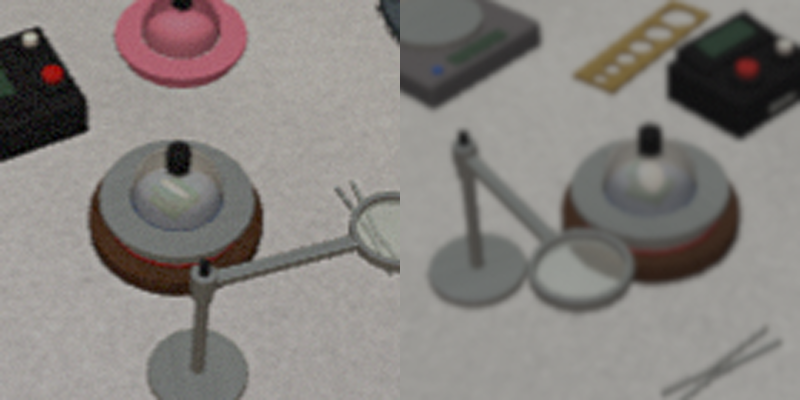

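The rim looks level, with a thin red line showing at the front. I touch-check +y, since the −y press came after it.

Request:
jog_arm(
  commands=[
    [40,15,0,0],
    [85,35,0,0],
    [130,55,0,0],
    [175,70,0,0],
    [215,72,0,0],
    [222,72,20,0],
    [222,72,60,0],
    [222,72,100,0],
    [222,72,140,0],
    [222,72,165,0],
    [222,72,170,0],
    [222,72,170,0],
  ],
)

```text
clock: 29.25
tool_pos: [485.4, 156.5, 232.7]
ee_rot: [[-0.001, 1.0, -0.001], [1.0, 0.001, -0.0], [-0.0, -0.001, -1.0]]
contact_force: [-0.4, -0.3, 0.6]
grip_width: -0.1
```

Request:
jog_arm(
  commands=[
    [0,0,3,0],
    [0,0,6,0],
    [0,0,8,0],
    [0,0,9.5,0],
    [0,0,9.5,0],
  ],
)

```text
clock: 29.75
tool_pos: [485.7, 155.6, 223.4]
ee_rot: [[0.0, 1.0, 0.0], [1.0, -0.0, 0.0], [0.0, 0.0, -1.0]]
contact_force: [-0.5, -0.8, -0.3]
grip_width: 0.1
```

Request:
jog_arm(
  commands=[
    [0,0,1,0],
    [0,0,3,0],
    [0,0,4,0],
    [0,0,4,0],
  ],
)

```text
clock: 30.15
tool_pos: [485.9, 155.9, 221.8]
ee_rot: [[0.0, 1.0, 0.001], [1.0, -0.0, 0.001], [0.001, 0.001, -1.0]]
contact_force: [-12.0, -0.6, 36.5]
grip_width: 0.3
```

Request:
jog_arm(
  commands=[
    [0,0,-20,0],
    [0,0,-60,0],
    [0,0,-105,0],
    [0,0,-150,0],
    [0,0,-170,0],
    [0,0,-170,0],
    [0,0,-170,0],
    [0,0,-170,0],
  ],
)

```text
clock: 30.95
tool_pos: [485.4, 155.5, 388.0]
ee_rot: [[0.0, 1.0, -0.002], [1.0, -0.0, -0.001], [-0.001, -0.002, -1.0]]
contact_force: [0.2, 0.6, -0.2]
grip_width: -0.3
```

```bash
python3 - <<'E'
from rim import *
st=monitor.observe();print(st['clock'],st['tool_pos'],st['contact_force'])
job_done()
E
```

```text
30.95 [485.43644898 155.53590967 387.97875314] [ 0.16874658  0.64568397 -0.22282236]
the job is handed in; nothing more can be done
```

The display case is closed and handed in at 30.95 s. I pushed the loupe arm aside, set the dome down on the gasket and let go. I then pressed the rim on the +x, −x, +y and −y sides, up to 60 N at a point.

**Rim height:** Each side stopped firmly at about 49 mm, the fully-home height. When I went back to +x, −x and +y, there was no contact until within about 1.5 mm of home. I did not re-check −y after the last +y press.

**Pictures:** The last pictures, taken before the final +y press, showed:
- the rim level, with a thin red line of gasket visible at the front (+y);
- the coin stand upright under the dome;
- the lens well clear of the plinth;
- neighbouring items looking undisturbed.

**Disagreements:**
- **Gasket centre:** the three cameras differed by up to about 4 mm in y (wrist 92.8, side 93.9, scene 96.6). I relied on how the dome sat relative to the gasket in the scene and wrist views, and it went on with little side force (about 3 N).
- **Rim fit:** the side camera's rim fit failed, so I ignored it. The scene camera's last fit was poor; it put the dome about 1 mm from the gasket centre.

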